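# Put away washed sample beakers: nested, upside down, on the clean tile

### The arm

A 7-joint arm with a two-finger parallel gripper is mounted at the origin on the work surface. World frame = base frame: x ahead of the robot, y to its left, z up, the work surface at z = 0. Lengths are in m, angles in rad, forces in N, time in s.
With the tool pointing down it reaches from about 0.425 to 0.925 m from the base axis. Payload 6.8 kg.
Tool frame: the origin (TCP) lies at the very end of the fingers, on their centre line; the grasp point (between the pads) lies 19 mm behind it (bot.grip_depth is the distance from the TCP to the grasp point, in m); z points along the fingers, y is the direction in which the jaws open and shut (so a half turn about z gives the same grasp; the last joint's range is limited). The gripper opens to 85 mm and grips with 20 to 120 N. Pads are 22 mm wide; open, the fingers measure 114 mm over their backs; the gripper's body (76 mm by 85 mm) begins 54 mm behind the grasp point. The pads swing forward as they close: fully open they stand 13 mm farther back than shut.
Start: joints at [-1.224, 0.477, 0.022, 1.555, -0.011, 1.109, -0.083], TCP at [0.297, 0.606, 0.204] pointing down, gripper open.
Joint ranges: [-2.96, 2.96], [-0.34, 2.1], [-1.41, 1.46], [0.24, 2.44], [-1.37, 4.51], [0.17, 1.92], [-2.96, 2.96]. Speed limits (rad/s): [2.39, 2.39, 3.14, 3.14, 3.14, 3.14, 3.14].

### API

Orientations are given as a unit quaternion [w, x, y, z].
In Python, from station import bot gives the robot as it stands.
- The arm moves only by the tool step_arm, never from a script. Its argument "increments" is a list of rows, each a list of 7 numbers: the shift along the world's x, y, z in m, then the turn, a rotation vector about the world's x, y, z in degrees, then the gripper command: -1 is fully open, 1 is shut, values between are in proportion. In form: [[dx, dy, dz, rx, ry, rz, fingers], ...]. A call has 1 to 10 rows; each row is the pose to reach, as a shift and turn from the pose commanded when the call began; what a row does not reach only later rows make up. A row lasts 1/12 s, in which the tool goes at most 41.7 mm and 7.16 degrees, less where a joint would pass 70% of its speed; a pose out of reach is approached as far as the arm can. A call with a gripper value outside its range is refused whole. The fingers move at their own pace and stop on an object; "force" is the grip in N (left out, the last holds). Time passes only in rows, so rows that repeat a pose let the fingers close. It gives the time, the measured TCP pose, the force and the opening at its end, in the units of the state.
- bot.get_obs(): the state, without advancing time (a new reading comes with each control period).
- bot.read_camera(name): name is "scene" or "side" or "wrist"; returns a dict with "color" (400x640x3 uint8, red, green, blue), "intrinsics" (3x3 intrinsics, pixels), "D" ([k1, k2, p1, p2, k3] as OpenCV has them; the pictures are not rectified), "extrinsics" (4x4, takes a point from camera to world coordinates). Camera axes: x right, y up, looking along -z (the intrinsics and any distortion apply to the point x, -y, -z); pixel columns grow to the right and rows downward; lengths in m; the calibration is good to about 2 mm. A picture is of the moment at which its call begins. There is no depth.
- bot.hand_in(): hands the job in, once; it reports no verdict.
Trained networks look in the newest picture that a camera, given by its name, has taken for a name from the list of things; names that differ only in an ending like _2 or _b are one class to them, and where a whole thing is asked for, a point or a joint stands for the part that bears it (a point fixed in the world has none). Each returns a list of dicts, best first, with "conf" (0 to 1); they miss things now and then, are a little off and sometimes report something else, mostly with a low value. They report only what shows in the picture. A call takes as long as a camera call. They do not tell look-alikes from the thing itself.
- bot.recognise(thing, camera): "location" ([column, row] as shares, 0 to 1, of the picture: columns of its width, rows of its height, amid what is visible of it).
- bot.place_of(thing, camera): "location" ([column, row] as shares, 0 to 1, of the picture: columns of its width, rows of its height: a listed point, or the origin of a listed thing).
The state is a dict: "t": time; "q": joint angles; "joint_vel": joint speeds; "joint_torque": joint torques, N m; "eef_pos": TCP position; "tool_rot": TCP orientation; "contact_force": force on the tool from outside, world axes, zero at the start; "torque": the same for the moment, N m; "gripper_width": opening from 0.0 (shut) to 1.0 (fully open).
Only numpy, scipy, OpenCV 4.12 (cv2) and the standard library are available. Lean on these libraries where they do the work, as an engineer would, in place of code of your own. Each camera call takes 0.05 s, during which the arm holds its last target.

### The job

Put the two washed, upturned beakers away as one nested stack on the glazed tile. The beaker left hanging over the tile's edge must stand on the tile with no part of its rim overhanging; lower the other beaker, also upside down, gently over it and press it down lightly until it is snug, with about 15 mm from rim to rim, stopping before it wedges. Leave the bottles and jars alone.

Things in the scene. Friction and masses are not known exactly. Their poses are not given: they have to be found in the camera images.
- tile_top (a point): centre of the top face of a fixed pale green glazed square tile, 100 x 100 mm, 8 mm thick, lying flat on the black bench; x and y axes run parallel to its edges (any yaw), z up
- lower_mid (a point): centre (on the axis, half-way up) of the lower beaker: milky white tapered plastic, 40 g, standing upside down on the tile, its rim hanging 7 to 17 mm over one edge at the start. 80 mm high, round; outside diameter 66 mm just above the rim at the bottom, 50 mm at the closed base on top, straight taper; rim round the mouth 70 mm wide, 3 mm high; wall 1.2 mm. z up; 40 mm above the rim's underside
- upper_mid (a point): centre (on the axis, half-way up) of the upper beaker, 47 g, in shape, size and look the same as the lower one, standing upside down on the draining tray at the start. z up; 40 mm above the underside of its rim. Nested, the rim spacing equals the height of this point above lower_mid
- tray_floor (a point): centre of the floor (top face, 5 mm above the bench) of a fixed grey square draining tray, 160 x 160 mm outside, with an edge 10 mm high above the bench; z up
- sample_bottle_mid (a point): bystander: centre of an amber glass jar with a white cap, 52 mm in diameter, 95 mm high, 0.16 kg, upright
- reagent_jar_mid (a point): bystander: centre of a white plastic jar with a black cap, 60 mm in diameter, 85 mm high, 0.2 kg, upright
- weighing_bottle_mid (a point): bystander: centre of a small squat glass weighing bottle with a knobbed lid, 46 mm in diameter, 48 mm high, 60 g, upright
- upper_beaker: the upper beaker, origin at the underside of its rim, on the axis, z up. Set loosely over the lower one it stays at a rim spacing of 20 mm, where the tapers bind and its own weight sinks it no farther; a steady downward push of 4 N brings it to about 18.5 mm, 5 N to 16.5 mm, 6 N to 15 mm (snug), 8 N to 11 mm; just below 11 mm it is wedged. It stays where the push leaves it, springing back 3 mm at most
- lower_beaker: the lower beaker, origin at the underside of its rim, on the axis, z up
Not all that is in view belongs to the job. Leave any green, pink or red look-alike of the lower_beaker alone.

How it is judged:
At the end, for the whole second after the job is handed in: the lower beaker stands upright, mouth down, on the tile with its axis within 15.5 mm of the tile's centre in both tile directions (no overhang); the upper beaker sits upright over it, axes within 5 mm, the rims 10.5 to 18 mm apart; both released and at rest (x of lower_mid in the frame of tile_top between -0.0155 and 0.0155 m and y of lower_mid in the frame of tile_top between -0.0155 and 0.0155 m and z of lower_mid in the frame of tile_top between 0.037 and 0.043 m and angle between each of lower_mid, upper_mid's own z axis and vertical below 0.06 rad and horizontal distance between upper_mid and lower_mid below 0.005 m and z of upper_mid in the frame of lower_mid between 0.0105 and 0.018 m and contact force between upper_beaker and the fingers below 0.05 N and linear speed of each of upper_beaker, lower_beaker below 0.02 m/s); the robot touches nothing.
It fails at once if the upper beaker is pushed on until it wedges (rims closer than 10.5 mm) (horizontal distance between upper_mid and lower_mid below 0.02 m and z of upper_mid in the frame of lower_mid below 0.0105 m).
It fails at once if the upper beaker is dropped or rammed onto the lower one (faster than 0.5 m/s while over it) (horizontal distance between upper_mid and lower_mid below 0.02 m and z of upper_mid in the frame of lower_mid below 0.075 m and linear speed of upper_beaker above 0.5 m/s).
It fails at once if a bottle or jar is moved by more than 20 mm (distance of any of sample_bottle_mid, reagent_jar_mid, weighing_bottle_mid from where it was at the start of the episode above 0.02 m).
It also fails if it takes over 54 s, if anything falls off the work surface, if the arm or the gripper's body presses on something with over 40 N, if the wrist force passes 120 N, or if a joint passes its speed limit or range.

## Working session

There is one attempt and no reset: what is moved stays moved. The work goes in short steps, Python scripts to look and compute and a tool call to move; the robot and the scene stay as the last step left them, time stands still between calls to the robot, and variables do not carry over. Pictures are saved under pics/ and viewed, and the job is handed in when it is done.

Besides the shell and the picture viewer there is one more tool, called after ">>>" as name([rows], argument=value, ...), one row to a line, values as JSON. step_arm: Moves the arm, as the interface text tells. Its arguments: {"type":"object","properties":{"increments":{"type":"array","items":{"type":"array","items":{"type":"number"}}},"force":{"type":"number"}},"required":["increments"]}

```bash
mkdir -p pics; ls; cat > h.py <<'E'
import numpy as np,cv2,json
from station import bot
def shot(name,fn):
    r=bot.read_camera(name); cv2.imwrite('pics/'+fn,cv2.cvtColor(r['color'],cv2.COLOR_RGB2BGR)); 
    np.savez('pics/'+fn+'.npz',**{k:np.array(r[k]) for k in('color','intrinsics','D','extrinsics')}); return r
def load(fn): return dict(np.load('pics/'+fn+'.npz'))
def ray(r,uv):
    p=cv2.undistortPoints(np.array([[uv]],float),np.array(r['intrinsics']),np.array(r['D'],float))[0,0]
    E=np.array(r['extrinsics']); d=E[:3,:3]@np.array([p[0],-p[1],-1]); return E[:3,3],d
def onz(r,uv,z):
    o,d=ray(r,uv); return o+d*(z-o[2])/d[2]
def proj(r,P):
    E=np.array(r['extrinsics']); c=(np.atleast_2d(P)-E[:3,3])@E[:3,:3]; c=c*[1,-1,-1]
    return cv2.projectPoints(c.reshape(-1,1,3),np.zeros(3),np.zeros(3),np.array(r['intrinsics']),np.array(r['D'],float))[0].reshape(-1,2)
E
python3 - <<'E'
from h import *
print(bot.get_obs())
for c in('scene','side','wrist'):
    r=shot(c,c+'0.png'); print(c,np.array(r['extrinsics']).round(3).tolist())
    for t in('tile_top','lower_mid','upper_mid','tray_floor','sample_bottle_mid','reagent_jar_mid','weighing_bottle_mid'):
        for d in bot.place_of(t,c): 
            l=d['location'];print(t,round(d['conf'],2),round(l[0]*640),round(l[1]*400))
E
```

```text
pics
{'t': 0.0, 'q': array([-1.22409403,  0.47784009,  0.02231689,  1.55646037, -0.01148342,
        1.10931588, -0.08309059]), 'joint_vel': array([ 3.36632653e-04,  1.25857790e-05,  1.34396114e-03,  7.30216308e-05,
       -6.18794407e-04, -1.23985980e-03,  5.51628034e-04]), 'joint_torque': array([-7.27586357e-04, -5.96447110e+01,  1.60752274e+00, -2.81181407e+01,
        1.24640384e-02,  9.55233991e-03, -3.04196715e-05]), 'eef_pos': array([0.29623805, 0.60578932, 0.20269476]), 'tool_rot': array([-1.41431562e-04,  2.25417689e-01,  9.74261755e-01, -9.37248733e-04]), 'contact_force': array([-0.69231168,  0.51364078,  0.63010869]), 'torque': array([0.01473859, 0.04075569, 0.09025737]), 'gripper_width': 0.9995267940817569}
scene [[-0.819, -0.459, 0.345, 1.013], [0.574, -0.669, 0.473, 0.531], [0.013, 0.585, 0.811, 0.963], [0.0, 0.0, 0.0, 1.0]]
tile_top 0.59 302 177
lower_mid 0.92 300 171
lower_mid 0.92 261 177
lower_mid 0.78 323 197
lower_mid 0.77 279 205
upper_mid 0.82 364 231
tray_floor 0.81 361 243
reagent_jar_mid 0.56 250 123
weighing_bottle_mid 0.67 264 238
side [[0.717, 0.535, -0.447, 0.232], [-0.697, 0.534, -0.478, -0.446], [-0.017, 0.654, 0.756, 0.729], [0.0, 0.0, 0.0, 1.0]]
lower_mid 0.97 400 223
lower_mid 0.77 358 192
lower_mid 0.72 347 234
lower_mid 0.66 306 210
upper_mid 0.66 258 178
tray_floor 0.9 265 184
sample_bottle_mid 0.73 223 121
reagent_jar_mid 0.65 465 321
weighing_bottle_mid 0.5 363 164
wrist [[0.439, -0.856, -0.273, 0.227], [0.898, 0.419, 0.133, 0.64], [-0.0, -0.304, 0.953, 0.374], [0.0, 0.0, 0.0, 1.0]]
```

View pics/scene0.png

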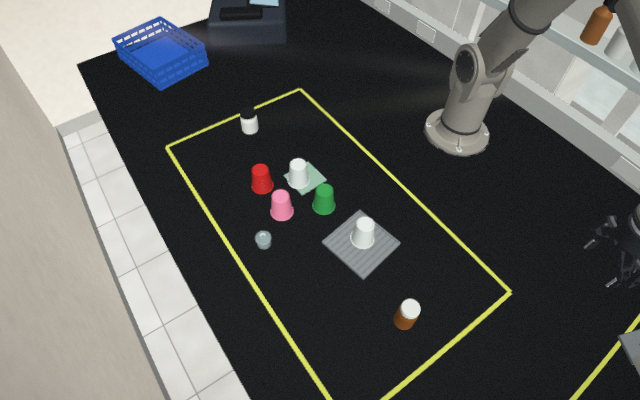

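View pics/side0.png

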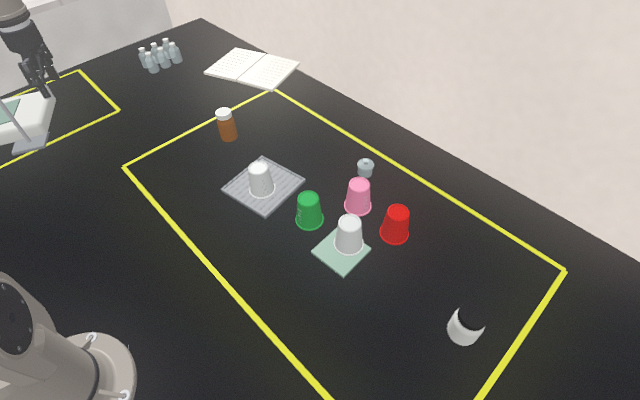

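```bash
python3 - <<'E'
import cv2
a=cv2.imread('pics/scene0.png')[110:290,200:440]; cv2.imwrite('pics/sc0.png',cv2.resize(a,None,fx=3.3,fy=3.3,interpolation=2))
a=cv2.imread('pics/side0.png')[110:290,220:460]; cv2.imwrite('pics/si0.png',cv2.resize(a,None,fx=3.3,fy=3.3,interpolation=2))
E
```

```text
(no output)
```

View pics/sc0.png

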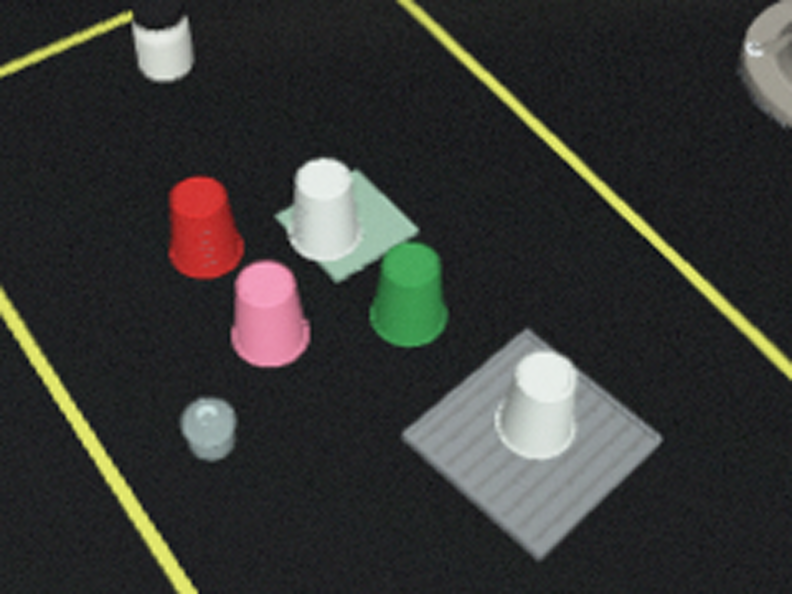

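View pics/si0.png

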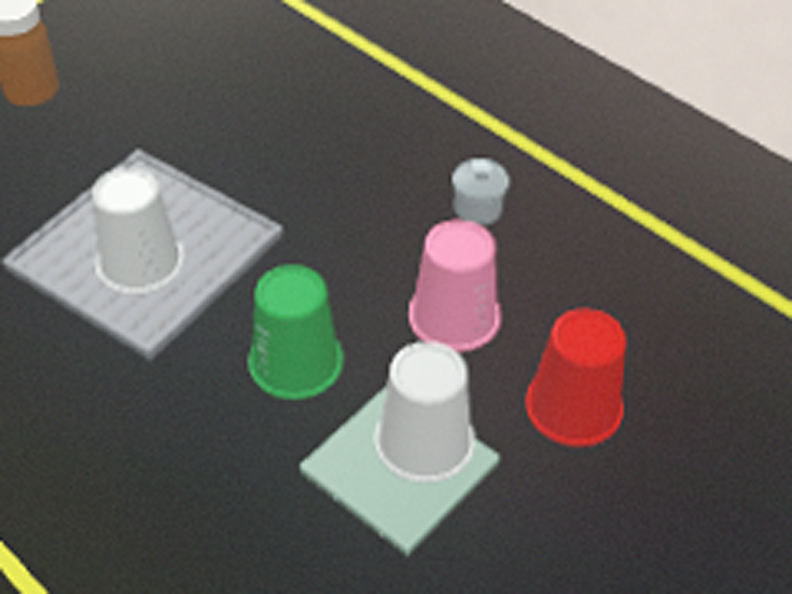

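Candidates for the beakers: white on the tile at scene (298,173), white on the tray at (364,232), and red (261,178), pink (281,205) and green (324,199), which are look-alikes. The enlarged crops show that the two white ones fit: the one hanging over the tile is the lower beaker, the one on the tray the upper. Now I'll fit silhouettes to get the poses.

```bash
cat > fit.py <<'E'
from h import *
from scipy.optimize import minimize
def circ(x,y,z,r):
    t=np.linspace(0,2*np.pi,48,endpoint=False); return np.c_[x+r*np.cos(t),y+r*np.sin(t),np.full(48,z)]
def hullmask(r,P,S=4):
    m=np.zeros((400*S,640*S),np.uint8); p=proj(r,P)
    h=cv2.convexHull(((p+.5)*S-.5).round().astype(np.int32)); cv2.fillConvexPoly(m,h,1)
    return cv2.resize(m.astype(np.float32),(640,400),interpolation=cv2.INTER_AREA)
def beaker(x,y,z0): return np.r_[circ(x,y,z0,.035),circ(x,y,z0+.003,.035),circ(x,y,z0+.08,.025)]
def cyl(x,y,z0,h,rad): return np.r_[circ(x,y,z0,rad),circ(x,y,z0+h,rad)]
def box(x,y,yaw,s,z0,z1):
    c,si=np.cos(yaw),np.sin(yaw);q=np.array([[1,1],[1,-1],[-1,-1],[-1,1]])*s/2@np.array([[c,si],[-si,c]])
    return np.r_[np.c_[q+[x,y],np.full(4,z0)],np.c_[q+[x,y],np.full(4,z1)]]
def fit(f,views,x0,d):
    # views: list of (cam,mask)
    def cost(p): return sum(np.abs(hullmask(r,f(*p))-m).sum()/m.sum() for r,m in views)
    sx=np.array([x0]+[np.array(x0)+np.eye(len(x0))[i]*d[i] for i in range(len(x0))])
    o=minimize(cost,x0,method='Nelder-Mead',options=dict(initial_simplex=sx,xatol=1e-4,fatol=1e-4)); return o.x,o.fun
def comp(m,seed):
    n,l=cv2.connectedComponents(m.astype(np.uint8)); 
    return (l==l[seed[1],seed[0]]).astype(np.float32) if l[seed[1],seed[0]] else None
E
python3 - <<'E'
from fit import *
sc,si=load('scene0.png'),load('side0.png')
def hsv(r): return [a.astype(int) for a in cv2.split(cv2.cvtColor(r['color'],cv2.COLOR_RGB2HSV))]
def show(n,f,vs,x0,d):
    for k in (vs[:1],vs[1:],vs):
        if len(k): x,c=fit(f,k,x0,d); print(n,x.round(4),round(c,3))
def sat(r,p): h,s,v=hsv(r); print(p,h[p[1],p[0]],s[p[1],p[0]],v[p[1],p[0]])
for p in((298,172),(298,185),(315,180),(364,235),(364,260),(345,245)): sat(sc,p)
for p in((349,235),(335,255),(261,180),(240,188)): sat(si,p)
for n,s1,s2 in(('red',(261,180),(396,225)),('green',(324,199),(309,212)),('pink',(282,205),(358,195))):
    V=[]
    for r,s in((sc,s1),(si,s2)):
        h,S,v=hsv(r); V.append((r,comp((S>95 if n!='pink' else (S>60)&(v>100)),s)))
    x0=onz(sc,s1,.04)[:2]; show(n,lambda x,y:beaker(x,y,0),V,x0,[.01,.01])
print('rough',onz(sc,(298,173),.048),onz(si,(349,235),.048),onz(sc,(364,232),.045),onz(si,(261,179),.045))
print('jar',onz(sc,(250,121),.042),onz(si,(465,326),.042));print('amb',onz(sc,(407,314),.047),onz(si,(227,125),.047));print('wb',onz(sc,(264,240),.024),onz(si,(365,168),.024))
E
```

```text
(298, 172) 69 8 222
(298, 185) 75 7 223
(315, 180) 71 46 192
(364, 235) 73 10 221
(364, 260) 93 15 154
(345, 245) 98 13 156
(349, 235) 60 1 182
(335, 255) 73 33 202
(261, 180) 80 4 183
(240, 188) 110 8 196
red [ 0.7103 -0.1792] 0.056
red [ 0.7081 -0.1789] 0.037
red [ 0.7093 -0.1789] 0.103
green [ 0.5944 -0.0041] 0.051
green [ 0.5929 -0.0053] 0.057
green [ 0.5937 -0.005 ] 0.119
pink [ 0.7114 -0.0587] 0.042
pink [ 0.711  -0.0592] 0.056
pink [ 0.7114 -0.0588] 0.099
rough [ 0.60826413 -0.12209376  0.048     ] [ 0.60148702 -0.13055077  0.048     ] [0.57314505 0.15929045 0.045     ] [0.57129182 0.15091546 0.045     ]
jar [ 0.6133573  -0.41986341  0.042     ] [ 0.60628504 -0.4287736   0.042     ]
amb [0.63560759 0.40476586 0.047     ] [0.63666926 0.40000598 0.047     ]
wb [0.81180947 0.01135099 0.024     ] [0.80655529 0.00179968 0.024     ]
```

```bash
python3 - <<'E'
from fit import *
sc,si=load('scene0.png'),load('side0.png')
def hsv(r): return [a.astype(int) for a in cv2.split(cv2.cvtColor(cv2.GaussianBlur(r['color'],(3,3),0),cv2.COLOR_RGB2HSV))]
h,s,v=hsv(sc); h2,s2,v2=hsv(si)
mL1=comp((s<26)&(v>120),(298,180)); mL2=comp((s2<18)&(v2>100),(349,235))
mU1=comp((s<40)&(v>185),(364,232))
m=np.zeros((400,1200));
cv2.imwrite('pics/m.png',np.hstack([(mL1*255)[120:280,220:440],(mL2*255)[120:280,220:440],(mU1*255)[120:280,220:440]]))
print(mL1.sum(),mL2.sum(),mU1.sum())
f=lambda x,y:beaker(x,y,.008)
for k in([(sc,mL1)],[(si,mL2)],[(sc,mL1),(si,mL2)]): print('low',fit(f,k,[.605,-.125],[.01,.01]))
print('up',fit(lambda x,y:beaker(x,y,.005),[(sc,mU1)],[.572,.155],[.01,.01]))
xl,_=fit(f,[(sc,mL1),(si,mL2)],[.605,-.125],[.01,.01])
# tile: union silhouettes
t1=comp((s>26)&(s<90)&(v>150)&(h>50)&(h<90),(315,180)); t2=comp((s2>18)&(s2<90)&(v2>140)&(h2>50)&(h2<90),(335,255))
print(t1.sum(),t2.sum())
def ft(V):
    def cost(p):
        c=0
        for r,m,mb in V:
            q=hullmask(r,box(*p,.1,0,.008))*(1-cv2.dilate(hullmask(r,beaker(*xl,.008)),np.ones((5,5))))
            mm=m*(1-cv2.dilate(hullmask(r,beaker(*xl,.008)),np.ones((5,5))))
            c+=np.abs(q-mm).sum()/mm.sum()
        return c
    return minimize(cost,[.585,-.12,0.0],method='Nelder-Mead',options=dict(initial_simplex=[[.585,-.12,0.],[.6,-.12,0.],[.585,-.1,0],[.585,-.12,.2]],xatol=1e-4,fatol=1e-4))
for V in([(sc,t1,0)],[(si,t2,0)],[(sc,t1,0),(si,t2,0)]):
    o=ft(V);print('tile',o.x.round(4),round(o.fun,3))
E
```

```text
535.0 1034.0 530.0
low (array([ 0.60596512, -0.12586517]), np.float64(0.06623832136392593))
low (array([ 0.60563029, -0.12627487]), np.float64(0.04823501035571098))
low (array([ 0.60596732, -0.12575376]), np.float64(0.11648021638393402))
up (array([0.57208696, 0.15627326]), np.float64(0.24033018946647644))
332.0 1015.0
tile [ 0.5834 -0.1288  0.0704] 0.17
tile [ 0.5834 -0.1241  0.0566] 0.068
tile [ 0.5833 -0.1267  0.045 ] 0.301[ WARN:0@0.795] global loadsave.cpp:1063 imwrite_ Unsupported depth image for selected encoder is fallbacked to CV_8U.
```

View pics/m.png

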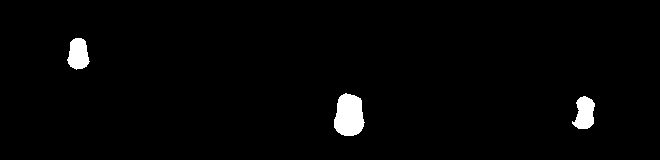

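Both fixed cameras agree on the lower beaker at (0.606, -0.126) and the tile at about (0.583, -0.126). I'll go to the tray for a closer look with the wrist camera, then on to the tile.

>>> step_arm([
  [0.02, -0.03, 0.01, 0, 0, 0, -1],
  [0.04, -0.065, 0.02, 0, 0, 0, -1],
  [0.06, -0.1, 0.03, 0, 0, 0, -1],
  [0.08, -0.135, 0.04, 0, 0, 0, -1],
  [0.1, -0.17, 0.05, 0, 0, 0, -1],
  [0.12, -0.205, 0.05, 0, 0, 0, -1],
  [0.14, -0.235, 0.05, 0, 0, 0, -1],
  [0.16, -0.265, 0.05, 0, 0, 0, -1],
  [0.18, -0.295, 0.05, 0, 0, 0, -1],
  [0.2, -0.325, 0.05, 0, 0, 0, -1],
])

```text
t: 2.03
eef_pos: [0.4973, 0.2798, 0.2541]
tool_rot: [0.0, 0.225, 0.974, 0.0]
contact_force: [0.7, 1.1, 0.3]
gripper_width: 1.004
```

>>> step_arm([
  [0.01, -0.03, 0, 0, 0, 0, -1],
  [0.02, -0.06, 0, 0, 0, 0, -1],
  [0.03, -0.09, 0, 0, 0, 0, -1],
  [0.045, -0.115, 0, 0, 0, 0, -1],
  [0.045, -0.115, 0, 0, 0, 0, -1],
  [0.045, -0.115, 0, 0, 0, 0, -1],
])

```text
t: 2.53
eef_pos: [0.5423, 0.1644, 0.2539]
tool_rot: [0.0, 0.227, 0.974, -0.0]
contact_force: [-0.2, 0.4, 0.2]
gripper_width: 0.998
```

```bash
python3 - <<'E'
from h import *
o=bot.get_obs();print(o['t'],o['eef_pos'],o['tool_rot'],o['q'],o['contact_force']);shot('wrist','w1.png')
E
```

```text
2.5333 [0.54231922 0.16435861 0.25393346] [ 3.00008459e-04  2.27475580e-01  9.73783738e-01 -3.49208858e-05] [-0.59463798  0.25341811  0.23123338  1.77298737 -0.0633773   1.12198728
  0.76878868] [-0.242155    0.39037551  0.20977533]
```

View pics/w1.png

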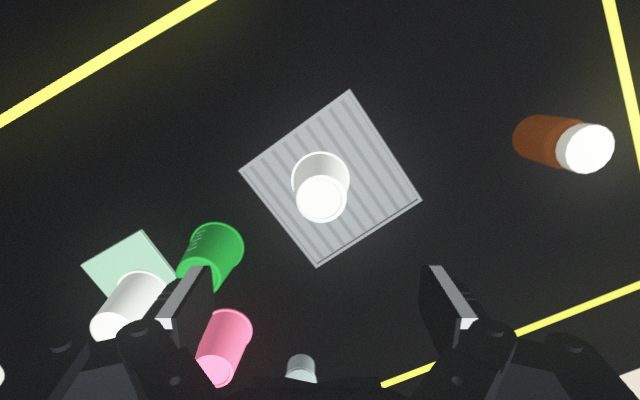

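The wrist view shows the upper beaker: top ellipse centred at about (321,199), rim at about (320,181). The tile's corners are at (82,265), (142,230) and (175,275).

```bash
python3 - <<'E'
from fit import *
r=load('w1.png')
print(onz(r,(321,199),.085),onz(r,(320,181),.005), 'tray',np.mean([onz(r,p,.010) for p in((350,90),(422,200),(317,267),(239,170))],0))
for p in((82,265),(142,230),(175,275)): print(onz(r,p,.008))
im=r['color'].copy()
for x,y,z in((.572,.156,.005),(.606,-.126,.008)):
    for P in(circ(x,y,z,.035),circ(x,y,z+.08,.025)): cv2.polylines(im,[proj(r,P).round().astype(np.int32)],True,(255,0,0),1)
q=proj(r,box(.5833,-.1255,.05,.1,.008,.008)[:4]).round().astype(np.int32);cv2.polylines(im,[q],True,(0,0,255),1)
cv2.imwrite('pics/w1o.png',cv2.resize(cv2.cvtColor(im[80:380,60:460],4),None,fx=2,fy=2))
E
```

```text
[0.57061635 0.15569401 0.085     ] [0.57262674 0.15457559 0.005     ] tray [0.58258496 0.16572882 0.01      ]
[ 0.53546979 -0.17528459  0.008     ]
[ 0.52947843 -0.07512997  0.008     ]
[ 0.60199465 -0.07284854  0.008     ]
```

View pics/w1o.png

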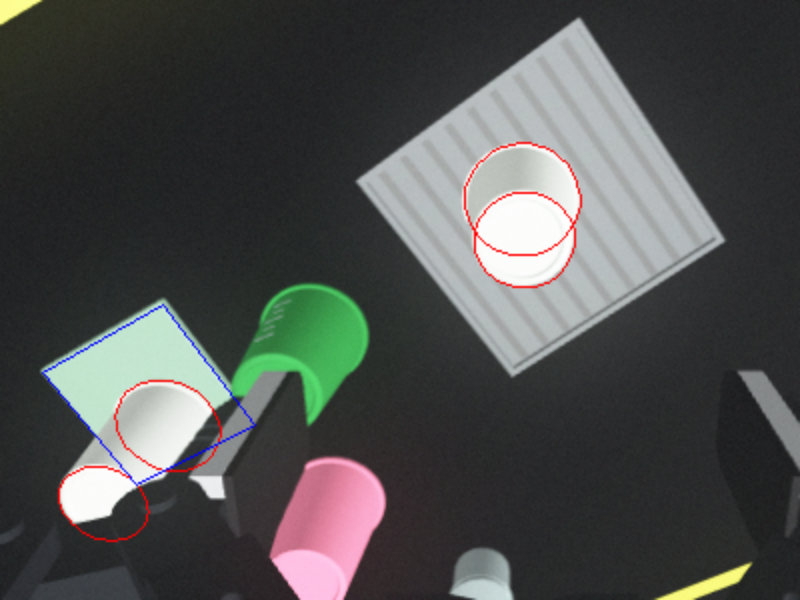

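>>> step_arm([
  [0.007, -0.03, 0, 0, 0, 0, -1],
  [0.014, -0.06, 0, 0, 0, 0, -1],
  [0.021, -0.09, 0, 0, 0, 0, -1],
  [0.028, -0.12, 0, 0, 0, 0, -1],
  [0.035, -0.15, 0, 0, 0, 0, -1],
  [0.042, -0.18, 0, 0, 0, 0, -1],
  [0.049, -0.21, 0, 0, 0, 0, -1],
  [0.056, -0.24, 0, 0, 0, 0, -1],
  [0.062, -0.27, 0, 0, 0, 0, -1],
  [0.064, -0.29, 0, 0, 0, 0, -1],
])

```text
t: 3.42
eef_pos: [0.6061, -0.1249, 0.2537]
tool_rot: [0.0, 0.225, 0.974, -0.0]
contact_force: [-0.3, -0.5, 1.2]
gripper_width: 0.997
```

>>> step_arm([
  [0, 0, 0, 0, 0, 0, -1],
  [0, 0, 0, 0, 0, 0, -1],
])

```text
t: 3.58
eef_pos: [0.6056, -0.1232, 0.2535]
tool_rot: [-0.0, 0.226, 0.974, 0.0]
contact_force: [-0.3, 0.2, 0.3]
gripper_width: 1.001
```

```bash
python3 - <<'E'
from fit import *
o=bot.get_obs();print(o['t'],o['eef_pos'],o['tool_rot'],o['q'],o['contact_force']);r=shot('wrist','w2.png')
im=r['color'].copy()
for x,y,z in((.606,-.126,.008),):
    for P in(circ(x,y,z,.035),circ(x,y,z+.08,.025)): cv2.polylines(im,[proj(r,P).round().astype(np.int32)],True,(255,0,0),1)
q=proj(r,box(.583,-.124,.057,.1,.008,.008)[:4]).round().astype(np.int32);cv2.polylines(im,[q],True,(0,0,255),1)
cv2.imwrite('pics/w2o.png',cv2.cvtColor(im,4))
E
```

```text
3.5833 [ 0.60562837 -0.12316459  0.25348637] [-1.98727020e-04  2.25622482e-01  9.74214775e-01  1.69040453e-04] [-0.17934984  0.35284915  0.36789516  1.66008756 -0.13671658  1.15438453
  1.33897619] [-0.30429369  0.19697865  0.29809028]
```

View pics/w2o.png

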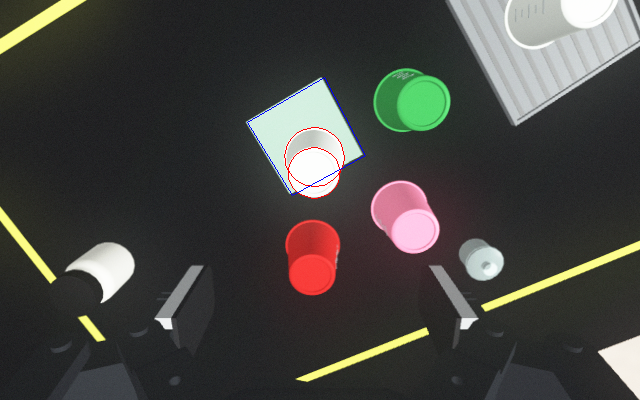

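Wrist overlay: the fitted rim and top circles of the lower beaker (around (314,160)) and the tile outline match the picture. Descending to grasp.

>>> step_arm([
  [0, -0.001, -0.03, 0, 0, 0, -1],
  [0, -0.002, -0.06, 0, 0, 0, -1],
  [0, -0.002, -0.09, 0, 0, 0, -1],
  [0, -0.002, -0.12, 0, 0, 0, -1],
  [0, -0.002, -0.145, 0, 0, 0, -1],
  [0, -0.002, -0.165, 0, 0, 0, -1],
  [0, -0.002, -0.185, 0, 0, 0, -1],
  [0, -0.002, -0.2, 0, 0, 0, -1],
  [0, -0.002, -0.21, 0, 0, 0, -1],
  [0, -0.002, -0.216, 0, 0, 0, -1],
])

```text
t: 4.47
eef_pos: [0.6052, -0.1229, 0.0364]
tool_rot: [-0.001, 0.224, 0.975, 0.0]
contact_force: [0.1, 0.0, 0.3]
gripper_width: 1.002
```

>>> step_arm([
  [0, 0, 0, 0, 0, 0, -0.5],
  [0, 0, 0, 0, 0, 0, 0],
  [0, 0, 0, 0, 0, 0, 0.2],
  [0, 0, 0, 0, 0, 0, 0.4],
  [0, 0, 0, 0, 0, 0, 0.6],
  [0, 0, 0, 0, 0, 0, 0.8],
  [0, 0, 0, 0, 0, 0, 1],
  [0, 0, 0, 0, 0, 0, 1],
  [0, 0, 0, 0, 0, 0, 1],
  [0, 0, 0, 0, 0, 0, 1],
], force=20)

```text
t: 5.3
eef_pos: [0.6064, -0.1254, 0.039]
tool_rot: [0.001, 0.225, 0.974, 0.0]
contact_force: [-1.9, 2.0, 5.5]
gripper_width: 0.604
```

```bash
python3 - <<'E'
from fit import *
o=bot.get_obs();print(o['t'],o['eef_pos'],o['contact_force'],o['torque'],o['gripper_width'],bot.grip_depth)
a=shot('scene','s3.png')['color'][110:260,220:400];b=shot('side','d3.png')['color'][150:300,280:430]
cv2.imwrite('pics/x3.png',cv2.cvtColor(np.hstack([cv2.resize(a,(432,360),interpolation=2),cv2.resize(b,(360,360),interpolation=2)]),4))
E
```

```text
5.3 [ 0.60644188 -0.12539888  0.03902221] [-1.88267465  2.04606218  5.48374322] [0.31587293 0.32253864 0.04251487] 0.6040800363528442 0.0187
```

View pics/x3.png

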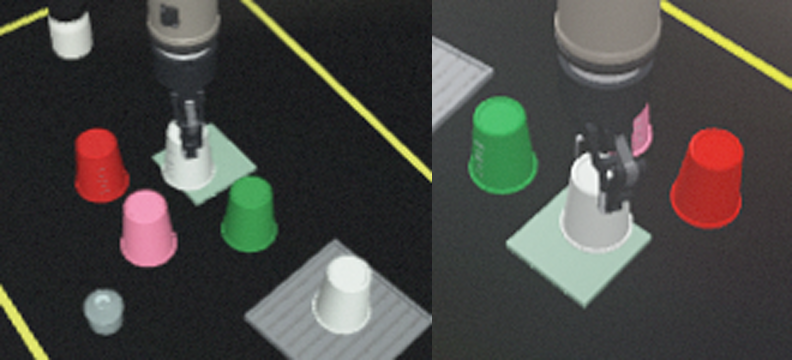

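The gripper straddles the beaker as it should; the beaker is upright. A small lift next, then a shift onto the tile centre.

>>> step_arm([
  [0, 0, 0.003, 0, 0, 0, 1],
  [0, 0, 0.007, 0, 0, 0, 1],
  [0, 0, 0.01, 0, 0, 0, 1],
  [0, 0, 0.01, 0, 0, 0, 1],
  [-0.005, 0, 0.01, 0, 0, 0, 1],
  [-0.011, 0.001, 0.01, 0, 0, 0, 1],
  [-0.017, 0.001, 0.01, 0, 0, 0, 1],
  [-0.022, 0.001, 0.01, 0, 0, 0, 1],
  [-0.022, 0.001, 0.01, 0, 0, 0, 1],
  [-0.022, 0.001, 0.01, 0, 0, 0, 1],
])

```text
t: 6.23
eef_pos: [0.5831, -0.1247, 0.0477]
tool_rot: [-0.0, 0.226, 0.974, 0.0]
contact_force: [0.7, -0.5, -0.7]
gripper_width: 0.606
```

```bash
python3 - <<'E'
from fit import *
o=bot.get_obs();print(o['t'],o['eef_pos'],o['contact_force'],o['torque'],o['gripper_width'],bot.grip_depth)
a=shot('scene','s4.png')['color'][110:260,220:400];b=shot('side','d4.png')['color'][150:300,280:430]
cv2.imwrite('pics/x4.png',cv2.cvtColor(np.hstack([cv2.resize(a,(432,360),interpolation=2),cv2.resize(b,(360,360),interpolation=2)]),4))
E
```

```text
6.2333 [ 0.5830736  -0.12465878  0.04773246] [ 0.70160863 -0.46641461 -0.66331233] [-0.02648928 -0.06667849  0.00220106] 0.6058162503250563 0.0187
```

View pics/x4.png

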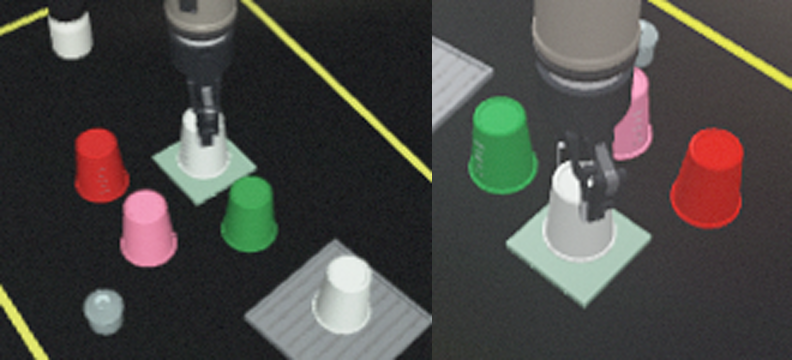

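>>> step_arm([
  [0, 0, -0.003, 0, 0, 0, 1],
  [0, 0, -0.006, 0, 0, 0, 1],
  [0, 0, -0.008, 0, 0, 0, 1],
  [0, 0, -0.009, 0, 0, 0, 1],
  [0, 0, -0.009, 0, 0, 0, 1],
  [0, 0, -0.009, 0, 0, 0, 1],
])

```text
t: 6.83
eef_pos: [0.5834, -0.1245, 0.039]
tool_rot: [-0.0, 0.225, 0.974, 0.0]
contact_force: [-2.6, 0.0, 8.1]
gripper_width: 0.602
```

>>> step_arm([
  [0, 0, 0.001, 0, 0, 0, 0.6],
  [0, 0, 0.001, 0, 0, 0, 0],
  [0, 0, 0.001, 0, 0, 0, -1],
  [0, 0, 0.001, 0, 0, 0, -1],
  [0, 0, 0.001, 0, 0, 0, -1],
  [0, 0, 0.001, 0, 0, 0, -1],
  [0, 0, 0.011, 0, 0, 0, -1],
  [0, 0, 0.03, 0, 0, 0, -1],
  [0, 0, 0.06, 0, 0, 0, -1],
  [0, 0, 0.1, 0, 0, 0, -1],
])

```text
t: 7.67
eef_pos: [0.5815, -0.1243, 0.1382]
tool_rot: [-0.002, 0.225, 0.974, -0.0]
contact_force: [1.4, 0.6, -0.2]
gripper_width: 1.006
```

>>> step_arm([
  [0, 0, 0.04, 0, 0, 0, -1],
  [0, 0, 0.08, 0, 0, 0, -1],
  [0, 0, 0.11, 0, 0, 0, -1],
  [0, 0, 0.115, 0, 0, 0, -1],
  [0, 0, 0.115, 0, 0, 0, -1],
  [0, 0, 0.115, 0, 0, 0, -1],
])

```text
t: 8.17
eef_pos: [0.5831, -0.1245, 0.2537]
tool_rot: [-0.0, 0.225, 0.974, 0.0]
contact_force: [-0.0, 0.2, -0.8]
gripper_width: 0.996
```

```bash
python3 - <<'E'
from fit import *
o=bot.get_obs();print(o['t'],o['eef_pos'],o['contact_force'],o['q'])
r=shot('wrist','w5.png');sc=shot('scene','s5.png');si=shot('side','d5.png')
def hsv(r): return [a.astype(int) for a in cv2.split(cv2.cvtColor(cv2.GaussianBlur(r['color'],(3,3),0),cv2.COLOR_RGB2HSV))]
L=[.584,-.1245]
V=[]
for c,t in((r,'w'),(sc,26),(si,18)):
    h,s,v=hsv(c); p=proj(c,[[*L,.05]])[0].astype(int)
    if t=='w':
        p=proj(c,[[*L,.088]])[0].astype(int); print(h[p[1],p[0]],s[p[1],p[0]],v[p[1],p[0]]);t=22
    m=comp((s<t)&(v>100),p); print(p,None if m is None else m.sum())
    if m is not None:V.append((c,m)); print(fit(lambda x,y:beaker(x,y,.008),[(c,m)],L,[.005,.005]))
im=r['color'].copy()
for x,y,z in((*L,.008),):
    for P in(circ(x,y,z,.035),circ(x,y,z+.08,.025)): cv2.polylines(im,[proj(r,P).round().astype(np.int32)],True,(255,0,0),1)
q=proj(r,box(.583,-.124,.057,.1,.008,.008)[:4]).round().astype(np.int32);cv2.polylines(im,[q],True,(0,0,255),1)
cv2.imwrite('pics/w5o.png',cv2.cvtColor(im,4))
E
```

```text
8.1667 [ 0.5831374  -0.12447441  0.25367148] [-0.03709421  0.17802344 -0.78793238] [-0.1897082   0.31380165  0.37719621  1.7124557  -0.12584752  1.1391598
  1.3395084 ]
30 1 253
[316 172] 3415.0
(array([ 0.58279139, -0.12463906]), np.float64(0.029886530712246895))
[304 168] 537.0
(array([ 0.58356291, -0.12475669]), np.float64(0.059124767780303955))
[341 237] 1066.0
(array([ 0.58406999, -0.12323991]), np.float64(0.04414868727326393))
```

View pics/w5o.png

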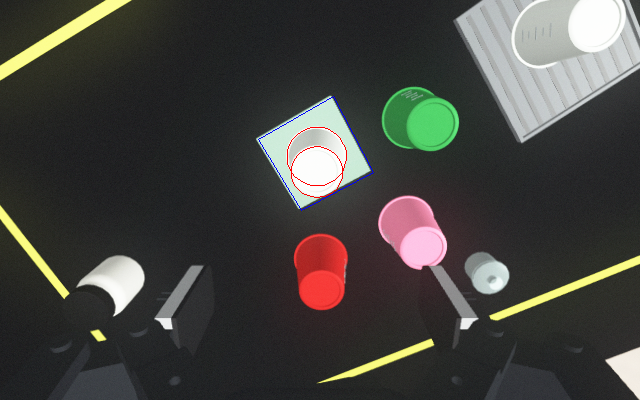

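Wrist view: the lower beaker now stands near the centre of the tile, and all three cameras put it at (0.583, -0.1245). Next the upper beaker at (0.571, 0.156).

>>> step_arm([
  [-0.001, 0.03, 0, 0, 0, 0, -1],
  [-0.002, 0.06, 0, 0, 0, 0, -1],
  [-0.003, 0.09, 0, 0, 0, 0, -1],
  [-0.004, 0.12, 0, 0, 0, 0, -1],
  [-0.006, 0.15, 0, 0, 0, 0, -1],
  [-0.007, 0.18, 0, 0, 0, 0, -1],
  [-0.008, 0.21, 0, 0, 0, 0, -1],
  [-0.01, 0.24, 0, 0, 0, 0, -1],
  [-0.012, 0.265, 0, 0, 0, 0, -1],
  [-0.012, 0.28, 0, 0, 0, 0, -1],
])

```text
t: 9.15
eef_pos: [0.57, 0.159, 0.2521]
tool_rot: [-0.001, 0.224, 0.975, -0.0]
contact_force: [0.3, 0.5, 0.2]
gripper_width: 1.003
```

>>> step_arm([
  [0, 0, 0, 0, 0, 0, -1],
  [0, 0, 0, 0, 0, 0, -1],
])

```text
t: 9.32
eef_pos: [0.5712, 0.155, 0.2527]
tool_rot: [-0.001, 0.225, 0.974, -0.001]
contact_force: [1.3, -0.6, 0.2]
gripper_width: 1.0
```

```bash
python3 - <<'E'
from fit import *
o=bot.get_obs();print(o['t'],o['eef_pos'],o['contact_force'])
r=shot('wrist','w6.png')
im=r['color'].copy()
for x,y,z in((.571,.156,.005),):
    for P in(circ(x,y,z,.035),circ(x,y,z+.08,.025)): cv2.polylines(im,[proj(r,P).round().astype(np.int32)],True,(255,0,0),1)
cv2.imwrite('pics/w6o.png',cv2.cvtColor(im,4))
E
```

```text
9.3167 [0.57122547 0.15503686 0.25272184] [ 1.28561318 -0.55174317  0.16428739]
```

View pics/w6o.png

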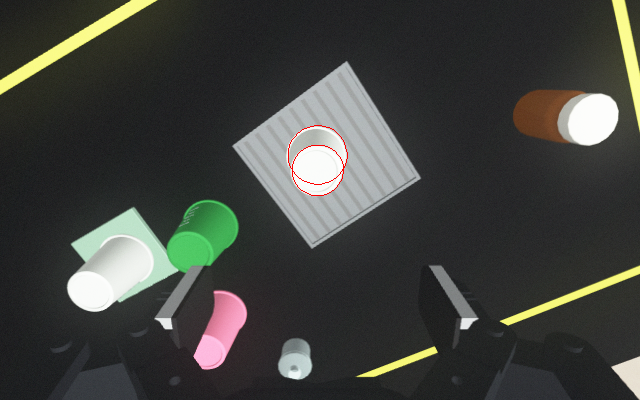

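The overlay matches (top at about (317,170)). Descending and grasping.

>>> step_arm([
  [0, 0, -0.03, 0, 0, 0, -1],
  [0, 0, -0.06, 0, 0, 0, -1],
  [0, 0, -0.09, 0, 0, 0, -1],
  [0, 0, -0.12, 0, 0, 0, -1],
  [0, 0, -0.145, 0, 0, 0, -1],
  [0, 0, -0.165, 0, 0, 0, -1],
  [0, 0, -0.185, 0, 0, 0, -1],
  [0, 0, -0.2, 0, 0, 0, -1],
  [0, 0, -0.21, 0, 0, 0, -1],
  [0, 0, -0.216, 0, 0, 0, -1],
])

```text
t: 10.2
eef_pos: [0.5712, 0.153, 0.0365]
tool_rot: [-0.0, 0.227, 0.974, -0.001]
contact_force: [0.3, 0.6, 0.1]
gripper_width: 1.002
```

>>> step_arm([
  [0, 0, 0, 0, 0, 0, -0.5],
  [0, 0, 0, 0, 0, 0, 0],
  [0, 0, 0, 0, 0, 0, 0.2],
  [0, 0, 0, 0, 0, 0, 0.4],
  [0, 0, 0, 0, 0, 0, 0.6],
  [0, 0, 0, 0, 0, 0, 0.8],
  [0, 0, 0, 0, 0, 0, 1],
  [0, 0, 0, 0, 0, 0, 1],
  [0, 0, 0, 0, 0, 0, 1],
], force=20)

```text
t: 10.95
eef_pos: [0.5725, 0.1552, 0.039]
tool_rot: [0.001, 0.226, 0.974, 0.0]
contact_force: [-1.7, -1.5, 7.0]
gripper_width: 0.63
```

>>> step_arm([
  [0, 0, 0.005, 0, 0, 0, 1],
  [0, 0, 0.015, 0, 0, 0, 1],
  [0, 0, 0.035, 0, 0, 0, 1],
  [0, 0, 0.06, 0, 0, 0, 1],
  [0, 0, 0.085, 0, 0, 0, 1],
  [0, 0, 0.11, 0, 0, 0, 1],
  [0, 0, 0.135, 0, 0, 0, 1],
  [0, 0, 0.16, 0, 0, 0, 1],
  [0, 0, 0.17, 0, 0, 0, 1],
  [0, 0, 0.17, 0, 0, 0, 1],
])

```text
t: 11.78
eef_pos: [0.5732, 0.156, 0.211]
tool_rot: [0.002, 0.225, 0.974, 0.002]
contact_force: [0.6, -0.9, -0.1]
gripper_width: 0.636
```

```bash
python3 - <<'E'
from fit import *
o=bot.get_obs();print(o['t'],o['eef_pos'],o['contact_force'],o['gripper_width'])
a=shot('scene','s7.png')['color'][130:310,270:450];b=shot('side','d7.png')['color'][50:270,200:420]
cv2.imwrite('pics/x7.png',cv2.cvtColor(np.hstack([cv2.resize(a,(400,400),interpolation=2),cv2.resize(b,(400,400),interpolation=2)]),4))
E
```

```text
11.7833 [0.57321567 0.15604637 0.2109518 ] [ 0.62713252 -0.89907194 -0.13824131] 0.6355968163563184
```

View pics/x7.png

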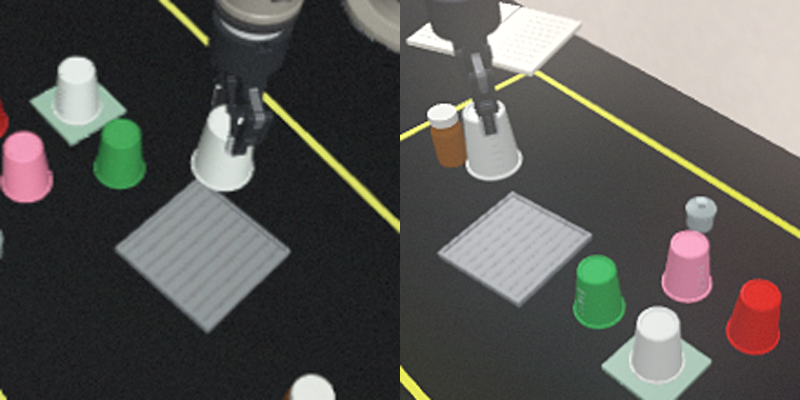

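>>> step_arm([
  [0.001, -0.025, 0, 0, 0, 0, 1],
  [0.002, -0.055, 0, 0, 0, 0, 1],
  [0.003, -0.085, 0, 0, 0, 0, 1],
  [0.004, -0.115, 0, 0, 0, 0, 1],
  [0.005, -0.145, 0, 0, 0, 0, 1],
  [0.006, -0.175, 0, 0, 0, 0, 1],
  [0.007, -0.205, 0, 0, 0, 0, 1],
  [0.008, -0.235, 0, 0, 0, 0, 1],
  [0.01, -0.262, 0, 0, 0, 0, 1],
  [0.011, -0.28, 0, 0, 0, 0, 1],
])

```text
t: 12.72
eef_pos: [0.5808, -0.1279, 0.2055]
tool_rot: [-0.002, 0.227, 0.974, -0.001]
contact_force: [0.6, -0.4, -0.8]
gripper_width: 0.641
```

>>> step_arm([
  [0, 0, -0.01, 0, 0, 0, 1],
  [0, 0, -0.025, 0, 0, 0, 1],
  [0, 0, -0.04, 0, 0, 0, 1],
  [0, 0, -0.04, 0, 0, 0, 1],
  [0, 0, -0.04, 0, 0, 0, 1],
])

```text
t: 13.13
eef_pos: [0.5809, -0.1236, 0.1655]
tool_rot: [-0.002, 0.225, 0.974, -0.0]
contact_force: [0.4, -0.6, -0.1]
gripper_width: 0.634
```

```bash
python3 - <<'E'
from fit import *
o=bot.get_obs();print(o['t'],o['eef_pos'],o['tool_rot'],o['contact_force'],o['gripper_width'])
A=shot('scene','s8.png');B=shot('side','d8.png');W=shot('wrist','w8.png')
x,y,z=o['eef_pos'];out=[]
for r in(A,B):
    im=r['color'].copy()
    c=proj(r,[[x,y,z]])[0].astype(int)
    im=im[c[1]-75:c[1]+75,c[0]-75:c[0]+75]; out.append(cv2.resize(im,(400,400),interpolation=2)); print(c)
cv2.imwrite('pics/x8.png',cv2.cvtColor(np.hstack(out),4))
E
```

```text
13.1333 [ 0.58094017 -0.12358703  0.16549079] [-2.34423017e-03  2.25084493e-01  9.74336390e-01 -2.74023946e-04] [ 0.44204926 -0.56638143 -0.14457484] 0.6340100042720536
[304 142]
[341 204]
```

View pics/x8.png

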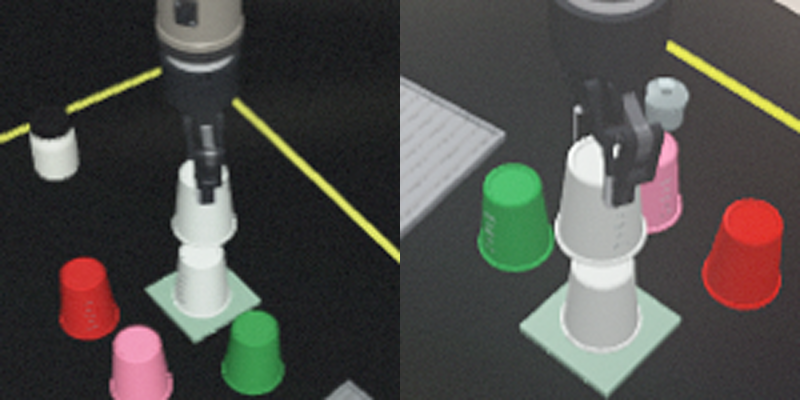

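View pics/w8.png

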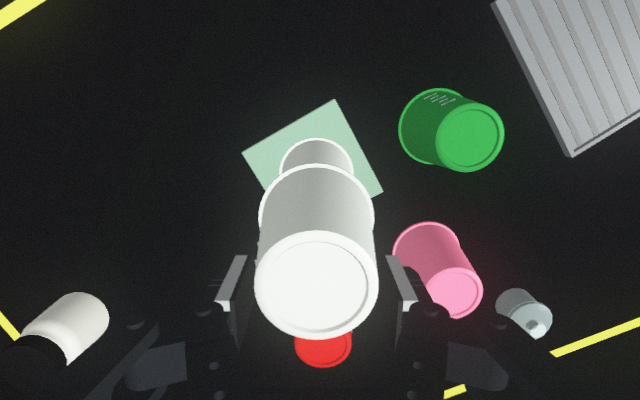

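```bash
python3 - <<'E'
from fit import *
A,B,W=load('s8.png'),load('d8.png'),load('w8.png')
def hsv(r): return [a.astype(int) for a in cv2.split(cv2.cvtColor(cv2.GaussianBlur(r['color'],(3,3),0),cv2.COLOR_RGB2HSV))]
# mask W: white region
h,s,v=hsv(W); m=comp((s<25)&(v>105),(317,285))
yy,xx=np.mgrid[:400,:640]
ign=((yy<195))  # lower beaker merges above rim front: compare only below
def two(p):
    return hullmask(W,beaker(*p))
def cost(p,M,r,w): return (np.abs(hullmask(r,beaker(*p))-M)*w).sum()
w=((yy>170)&(yy<345)&(abs(xx-317)<62)).astype(float)
best=minimize(cost,[.583,-.1245,.131],args=(m,W,w),method='Nelder-Mead',options=dict(initial_simplex=[[.583,-.1245,.131],[.588,-.1245,.131],[.583,-.12,.131],[.583,-.1245,.138]]))
print(best.x,best.fun,(m*w).sum())
im=W['color'].copy()
for P,c in((best.x,(255,0,0)),((.583,-.1245,.008),(0,0,255))):
    x,y,z=P
    for Q in(circ(x,y,z,.035),circ(x,y,z+.08,.025)): cv2.polylines(im,[proj(W,Q).round().astype(np.int32)],True,c,1)
im=im[90:390,180:480]
im2=B['color'].copy(); im3=A['color'].copy()
for r,i in((B,im2),(A,im3)):
  for x,y,z in(best.x,(.583,-.1245,.008)):
    for Q in(circ(x,y,z,.035),circ(x,y,z+.08,.025)): cv2.polylines(i,[proj(r,Q).round().astype(np.int32)],True,(255,0,0),1)
cv2.imwrite('pics/w8o.png',cv2.cvtColor(np.hstack([cv2.resize(im,(400,400)),cv2.resize(im2[150:270,280:400],(400,400),interpolation=2)]),4))
E
```

```text
[ 0.58110582 -0.12388269  0.13283655] 293.625 18089.0
```

View pics/w8o.png

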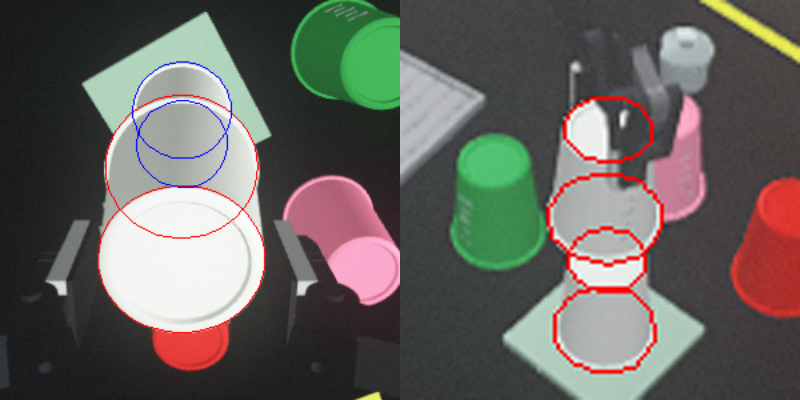

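The wrist fit puts the upper beaker's axis about 2 mm short in x, with its rim 32.7 mm below the TCP. I'll correct that and lower it gently to about 29 mm spacing.

>>> step_arm([
  [0.002, 0, -0.01, 0, 0, 0, 1],
  [0.002, -0.0005, -0.02, 0, 0, 0, 1],
  [0.002, -0.0005, -0.03, 0, 0, 0, 1],
  [0.002, -0.0005, -0.04, 0, 0, 0, 1],
  [0.002, -0.0005, -0.05, 0, 0, 0, 1],
  [0.002, -0.0005, -0.06, 0, 0, 0, 1],
  [0.002, -0.0005, -0.07, 0, 0, 0, 1],
  [0.002, -0.0005, -0.08, 0, 0, 0, 1],
  [0.002, -0.0005, -0.088, 0, 0, 0, 1],
  [0.002, -0.0005, -0.093, 0, 0, 0, 1],
])

```text
t: 14.12
eef_pos: [0.584, -0.125, 0.0733]
tool_rot: [-0.001, 0.225, 0.974, -0.0]
contact_force: [-0.5, -0.3, 0.4]
gripper_width: 0.632
```

>>> step_arm([
  [0, 0, -0.001, 0, 0, 0, 1],
  [0, 0, -0.002, 0, 0, 0, 1],
  [0, 0, -0.003, 0, 0, 0, 1],
  [0, 0, -0.003, 0, 0, 0, 1],
])

```text
t: 14.45
eef_pos: [0.5848, -0.1252, 0.072]
tool_rot: [0.0, 0.225, 0.974, 0.0]
contact_force: [-0.2, 0.6, -0.1]
gripper_width: 0.63
```

>>> step_arm([
  [0, 0, -0.002, 0, 0, 0, 1],
  [0, 0, -0.004, 0, 0, 0, 1],
  [0, 0, -0.006, 0, 0, 0, 1],
  [0, 0, -0.006, 0, 0, 0, 1],
  [0, 0, -0.006, 0, 0, 0, 1],
])

```text
t: 14.87
eef_pos: [0.5844, -0.125, 0.0656]
tool_rot: [-0.0, 0.225, 0.974, 0.0]
contact_force: [0.5, 0.3, -0.8]
gripper_width: 0.632
```

>>> step_arm([
  [0, 0, -0.001, 0, 0, 0, 1],
  [0, 0, -0.002, 0, 0, 0, 1],
  [0, 0, -0.002, 0, 0, 0, 1],
  [0, 0, -0.002, 0, 0, 0, 1],
])

```text
t: 15.2
eef_pos: [0.5845, -0.1251, 0.0637]
tool_rot: [-0.0, 0.225, 0.974, -0.0]
contact_force: [0.5, -0.4, -0.5]
gripper_width: 0.638
```

```bash
cat > spac.py <<'E'
from fit import *
import sys
tag=sys.argv[1]
o=bot.get_obs();print(o['t'],o['eef_pos'],o['contact_force'],o['gripper_width'])
out=[]
for c in('scene','side'):
    r=shot(c,c+tag+'.png');p=proj(r,[[.583,-.1245,.05]])[0].astype(int)
    out.append(cv2.resize(r['color'][p[1]-40:p[1]+40,p[0]-40:p[0]+40],(400,400),interpolation=2))
cv2.imwrite('pics/x%s.png'%tag,cv2.cvtColor(np.hstack(out),4))
E
python3 spac.py 9
```

```text
15.2 [ 0.58447982 -0.12509767  0.06365132] [ 0.45900654 -0.40328353 -0.45112145] 0.6375971353355208
```

View pics/x9.png

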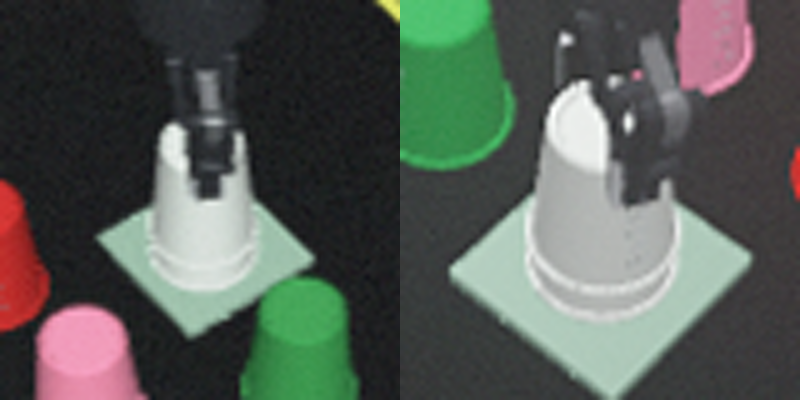

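Seated over it at about 23 mm spacing, upright. I'll press in 1–2 mm steps and watch the force.

>>> step_arm([
  [0, 0, -0.001, 0, 0, 0, 1],
  [0, 0, -0.002, 0, 0, 0, 1],
  [0, 0, -0.002, 0, 0, 0, 1],
  [0, 0, -0.002, 0, 0, 0, 1],
])

```text
t: 15.63
eef_pos: [0.5846, -0.1251, 0.0617]
tool_rot: [0.0, 0.225, 0.974, 0.0]
contact_force: [0.4, -0.5, 0.3]
gripper_width: 0.631
```

>>> step_arm([
  [0, 0, -0.001, 0, 0, 0, 1],
  [0, 0, -0.001, 0, 0, 0, 1],
  [0, 0, -0.001, 0, 0, 0, 1],
])

```text
t: 15.88
eef_pos: [0.5846, -0.1251, 0.0609]
tool_rot: [0.0, 0.225, 0.974, 0.0]
contact_force: [-0.4, -0.0, 2.8]
gripper_width: 0.637
```

>>> step_arm([
  [0, 0, -0.001, 0, 0, 0, 1],
  [0, 0, -0.001, 0, 0, 0, 1],
  [0, 0, -0.001, 0, 0, 0, 1],
])

```text
t: 16.13
eef_pos: [0.5846, -0.1251, 0.0598]
tool_rot: [0.0, 0.225, 0.974, 0.0]
contact_force: [-0.5, 0.6, 4.5]
gripper_width: 0.635
```

>>> step_arm([
  [0, 0, -0.001, 0, 0, 0, 1],
  [0, 0, -0.001, 0, 0, 0, 1],
  [0, 0, -0.001, 0, 0, 0, 1],
])

```text
t: 16.38
eef_pos: [0.5846, -0.1251, 0.0587]
tool_rot: [0.0, 0.225, 0.974, 0.0]
contact_force: [-0.9, -0.2, 3.8]
gripper_width: 0.631
```

>>> step_arm([
  [0, 0, -0.001, 0, 0, 0, 1],
  [0, 0, -0.001, 0, 0, 0, 1],
  [0, 0, -0.001, 0, 0, 0, 1],
])

```text
t: 16.63
eef_pos: [0.5846, -0.1251, 0.0577]
tool_rot: [0.0, 0.225, 0.974, 0.0]
contact_force: [0.3, -0.1, 3.5]
gripper_width: 0.631
```

>>> step_arm([
  [0, 0, -0.001, 0, 0, 0, 1],
  [0, 0, -0.001, 0, 0, 0, 1],
  [0, 0, -0.001, 0, 0, 0, 1],
])

```text
t: 16.88
eef_pos: [0.5846, -0.1251, 0.0568]
tool_rot: [0.0, 0.225, 0.974, 0.0]
contact_force: [-1.4, -0.2, 4.6]
gripper_width: 0.63
```

>>> step_arm([
  [0, 0, -0.001, 0, 0, 0, 1],
  [0, 0, -0.001, 0, 0, 0, 1],
  [0, 0, -0.001, 0, 0, 0, 1],
  [0, 0, -0.001, 0, 0, 0, 1],
])

```text
t: 17.22
eef_pos: [0.5847, -0.1251, 0.0558]
tool_rot: [0.0, 0.225, 0.974, 0.0]
contact_force: [-1.3, 1.2, 5.2]
gripper_width: 0.639
```

```bash
python3 spac.py 10; python3 spac.py 10b
```

```text
17.2167 [ 0.58465391 -0.12509275  0.05578975] [-1.3051504  1.1898838  5.2436653] 0.6392534433736501
17.3167 [ 0.5846331  -0.12512678  0.05579199] [-1.15834643  0.5693538   5.44524215] 0.6327475032933314
```

View pics/x10.png

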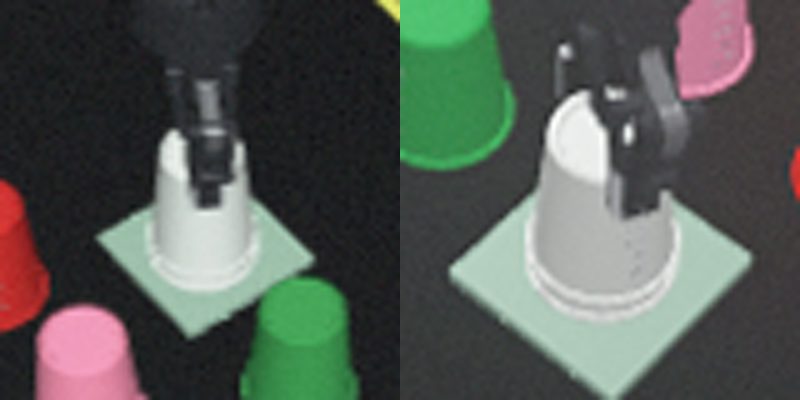

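>>> step_arm([
  [0, 0, -0.0005, 0, 0, 0, 1],
  [0, 0, -0.001, 0, 0, 0, 1],
  [0, 0, -0.001, 0, 0, 0, 1],
  [0, 0, -0.001, 0, 0, 0, 1],
])

```text
t: 17.75
eef_pos: [0.5846, -0.1251, 0.0549]
tool_rot: [0.0, 0.225, 0.974, 0.0]
contact_force: [-0.6, 0.8, 5.7]
gripper_width: 0.635
```

>>> step_arm([
  [0, 0, 0, 0, 0, 0, 1],
  [0, 0, 0, 0, 0, 0, 1],
])

```text
t: 17.92
eef_pos: [0.5847, -0.1251, 0.0549]
tool_rot: [0.0, 0.225, 0.974, 0.0]
contact_force: [-1.1, 1.2, 5.9]
gripper_width: 0.634
```

```bash
python3 - <<'E'
from fit import *
o=bot.get_obs();print(o['t'],o['eef_pos'],o['contact_force'])
r=shot('side','side11.png')
p=proj(r,[[.583,-.1245,.03]])[0].astype(int);print(p)
cv2.imwrite('pics/x11.png',cv2.cvtColor(cv2.resize(r['color'][p[1]-30:p[1]+30,p[0]-30:p[0]+30],(600,600),interpolation=2),4))
E
```

```text
17.9167 [ 0.58465581 -0.1251049   0.05489769] [-1.06233727  1.2262725   5.86297662]
[341 242]
```

View pics/x11.png

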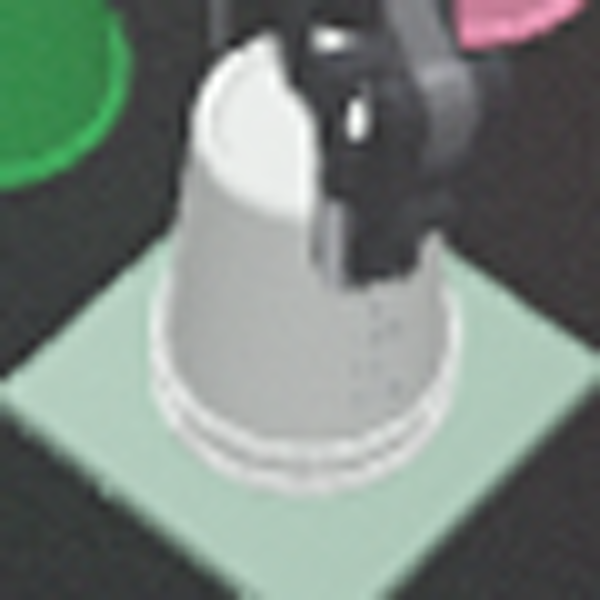

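```bash
python3 - <<'E'
from fit import *
r=load('side11.png'); g=r['color'].astype(float).sum(2)/3
c0=proj(r,circ(.583,-.1245,.008,.035)); 
print('lower rim bottom row',c0[:,1].max(),'rim top edge',proj(r,circ(.583,-.1245,.011,.035))[:,1].max())
for sp in(.0105,.0125,.015,.0175,.02):print(sp,proj(r,circ(.583,-.1245,.008+sp,.035))[:,1].max(),proj(r,circ(.583,-.1245,.011+sp,.035))[:,1].max())
for f in('side9.png','side10.png','side11.png'):
    g=load(f)['color'].astype(float).sum(2)/3
    print(f,dict(zip(range(246,264),g[246:264,338:346].mean(1).round())))
E
```

```text
lower rim bottom row 261.30622540331785 rim top edge 260.5992699953106
0.0105 258.814556145784 258.0936551719805
0.0125 258.3344047744677 257.6108019812829
0.015 257.73168491321314 257.00468399632814
0.0175 257.12613522244055 256.39571282295
0.02 256.5177362537203 255.78386880399592
side9.png {246: np.float64(180.0), 247: np.float64(181.0), 248: np.float64(181.0), 249: np.float64(180.0), 250: np.float64(180.0), 251: np.float64(181.0), 252: np.float64(180.0), 253: np.float64(179.0), 254: np.float64(213.0), 255: np.float64(208.0), 256: np.float64(182.0), 257: np.float64(180.0), 258: np.float64(178.0), 259: np.float64(201.0), 260: np.float64(207.0), 261: np.float64(192.0), 262: np.float64(187.0), 263: np.float64(187.0)}
side10.png {246: np.float64(180.0), 247: np.float64(180.0), 248: np.float64(181.0), 249: np.float64(181.0), 250: np.float64(181.0), 251: np.float64(180.0), 252: np.float64(180.0), 253: np.float64(181.0), 254: np.float64(180.0), 255: np.float64(178.0), 256: np.float64(213.0), 257: np.float64(204.0), 258: np.float64(178.0), 259: np.float64(201.0), 260: np.float64(207.0), 261: np.float64(193.0), 262: np.float64(187.0), 263: np.float64(188.0)}
side11.png {246: np.float64(181.0), 247: np.float64(180.0), 248: np.float64(181.0), 249: np.float64(180.0), 250: np.float64(181.0), 251: np.float64(180.0), 252: np.float64(181.0), 253: np.float64(181.0), 254: np.float64(180.0), 255: np.float64(178.0), 256: np.float64(207.0), 257: np.float64(206.0), 258: np.float64(182.0), 259: np.float64(200.0), 260: np.float64(207.0), 261: np.float64(193.0), 262: np.float64(187.0), 263: np.float64(188.0)}
```

Rim-to-rim measures about 3.3 px in the side view, i.e. about 13.4 mm under load; TCP height gives about 13–14 mm and force 5.9 N. Stop pressing here and release.

>>> step_arm([
  [0, 0, 0, 0, 0, 0, 0.5],
  [0, 0, 0, 0, 0, 0, 0],
  [0, 0, 0, 0, 0, 0, -0.5],
  [0, 0, 0, 0, 0, 0, -1],
  [0, 0, 0, 0, 0, 0, -1],
  [0, 0, 0, 0, 0, 0, -1],
  [0, 0, 0.005, 0, 0, 0, -1],
  [0, 0, 0.015, 0, 0, 0, -1],
  [0, 0, 0.035, 0, 0, 0, -1],
  [0, 0, 0.06, 0, 0, 0, -1],
])

```text
t: 18.8
eef_pos: [0.5835, -0.125, 0.1148]
tool_rot: [-0.001, 0.225, 0.974, -0.0]
contact_force: [0.6, -0.2, 0.3]
gripper_width: 1.001
```

>>> step_arm([
  [0, 0, 0.03, 0, 0, 0, -1],
  [0, 0, 0.06, 0, 0, 0, -1],
  [0, 0, 0.09, 0, 0, 0, -1],
  [0, 0, 0.12, 0, 0, 0, -1],
  [0, 0, 0.14, 0, 0, 0, -1],
  [0, 0, 0.14, 0, 0, 0, -1],
  [0, 0, 0.14, 0, 0, 0, -1],
])

```text
t: 19.38
eef_pos: [0.5852, -0.1253, 0.2568]
tool_rot: [0.002, 0.226, 0.974, 0.0]
contact_force: [-0.8, -0.1, -0.3]
gripper_width: 0.999
```

```bash
python3 - <<'E'
from fit import *
o=bot.get_obs();print(o['t'],o['eef_pos'],o['contact_force'])
r=shot('side','side12.png');W=shot('wrist','w12.png');S=shot('scene','scene12.png')
g=r['color'].astype(float).sum(2)/3
print(dict(zip(range(250,264),g[250:264,338:346].mean(1).round().tolist())))
p=[341,242]
def hsv(r): return [a.astype(int) for a in cv2.split(cv2.cvtColor(cv2.GaussianBlur(r['color'],(3,3),0),cv2.COLOR_RGB2HSV))]
L=[.583,-.1245]
def stack(x1,y1,x,y,s): return None
for n,c,t in(('w',W,22),('sc',S,26),('si',r,18)):
    h,s,v=hsv(c);q=proj(c,[[*L,.07]])[0].astype(int)
    m=comp((s<t)&(v>100),q);yy=np.mgrid[:400,:640][0]
    def cost(p):
        u=np.maximum(hullmask(c,beaker(p[0],p[1],.008+p[2])),hullmask(c,beaker(p[3],p[4],.008))); return np.abs(u-m).sum()/m.sum()
    x0=np.array([*L,.015,*L]); o=minimize(cost,x0,method='Nelder-Mead',options=dict(initial_simplex=np.r_[[x0],x0+np.eye(5)*.004],xatol=1e-5,fatol=1e-5,maxiter=400))
    print(n,o.x.round(4),round(o.fun,3))
k=proj(W,[[*L,.05]])[0].astype(int)
cv2.imwrite('pics/x12.png',cv2.cvtColor(np.hstack([cv2.resize(r['color'][p[1]-40:p[1]+40,p[0]-40:p[0]+40],(400,400),interpolation=2),cv2.resize(W['color'][k[1]-80:k[1]+80,k[0]-80:k[0]+80],(400,400))]),4))
E
```

```text
19.3833 [ 0.58524058 -0.12534832  0.25678274] [-0.82644344 -0.0716014  -0.25977486]
{250: 180.0, 251: 181.0, 252: 181.0, 253: 180.0, 254: 180.0, 255: 178.0, 256: 210.0, 257: 206.0, 258: 181.0, 259: 200.0, 260: 206.0, 261: 192.0, 262: 186.0, 263: 187.0}
w [ 0.5822 -0.1241  0.0204  0.5771 -0.125 ] 0.075
sc [ 0.5842 -0.1233  0.0139  0.5831 -0.1246] 0.05
si [ 0.5836 -0.1241  0.0153  0.5834 -0.1235] 0.034
```

View pics/x12.png

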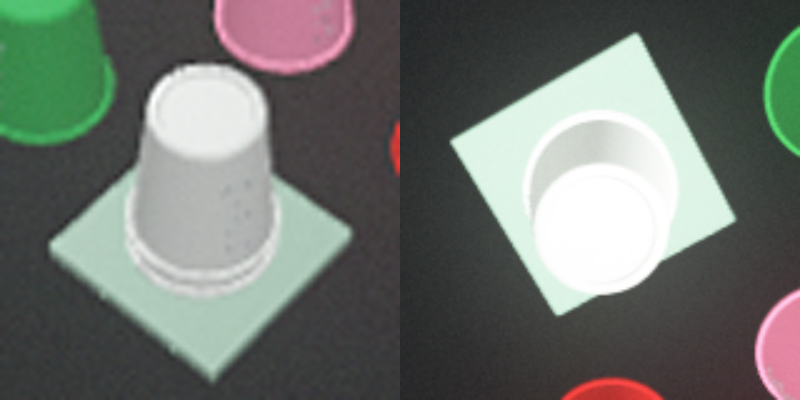

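```bash
python3 -c "
from station import bot
print(bot.hand_in())"
```

```text
the job is handed in; nothing more can be done
None
```

The job is handed in, finished at about 19.5 s. I lifted the lower beaker and set it down near the tile's centre, lowered the upper one over it and pressed lightly to about 5.9 N. Then I let go and backed off upwards.

| Check | Result | Needed |
|---|---|---|
| Lower beaker's position on the tile | about 1 mm from centre | within 15.5 mm |
| Offset between the two axes (scene and side views) | about 1–2 mm | under 5 mm |
| Rim spacing after release, direct rim measurement in the side view | about 13.5 mm | 10.5–18 mm |
| Rim spacing after release, silhouette fits | 13.9 mm (scene), 15.3 mm (side) | 10.5–18 mm |

- **A check that disagreed:** the wrist-camera silhouette fit gave 20.4 mm spacing and a 5 mm axis offset. It fitted worse than the others and the beaker was glared out against the tile, so I discounted it. It would be out of range if it were right.
- **Not checked:** I did not measure tilt, though both beakers look upright in the last pictures. I did not re-measure the jars and bottles. The arm never went down near them, and its force readings showed no stray contact.

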